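Press the binding post home in a pack of sample cards

ROBOT

A 7-joint arm with a two-finger parallel gripper is mounted at the origin on the work surface; the furniture and walls round the work are solid. World frame = base frame: x ahead of the robot, y to its left, z up, the work surface at z = 0. Lengths are in m, angles in rad, forces in N, time in s.
With the tool pointing down it reaches from about 0.4 to 0.925 m from the base axis. Payload 5.6 kg.
Tool frame: the origin (TCP) lies on the centre line of the jaws, within the pads' length; the fingertips stand 14 mm ahead of it and the grasp point (between the pads) lies 5 mm behind it; z points along the fingers, y is the line along which they close (so a half turn about z gives the same grasp; the last joint's range is limited). The gripper opens to 85 mm and grips with 20 to 120 N. Pads are 22 mm wide; open, the fingers measure 114 mm over their backs; the gripper's body (76 mm by 85 mm) begins 54 mm behind the grasp point. The pads swing forward as they close: fully open they stand 13 mm farther back than shut.
Start: joints at [1.213, 0.468, -0.012, 1.603, 0.006, 1.071, -0.056], TCP at [0.201, -0.618, 0.245] pointing down, gripper open.
Joint ranges: [-2.53, 2.53], [-0.31, 2.02], [-1.57, 1.55], [0.28, 2.44], [-1.29, 4.43], [0.15, 1.84], [-2.92, 2.92]. Speed limits (rad/s): [2.57, 2.57, 3.14, 3.14, 3.14, 3.14, 3.14].

INTERFACE

Orientations are given as a 3x3 rotation matrix whose columns are the frame's x, y, z axes.
In Python, from station import ctrl, open_jaws, grab, kin, cams gives the robot as it stands. The module is installed in compiled form; this text tells all that it offers. Calls block until the motion is done:
- ctrl.move_ptp(position, orientation): joint-space move of the TCP to a pose.
- ctrl.move_linear(position, rot=None, max_speed=0.15): straight line of the TCP; rot=None keeps the orientation; max_speed is the mean speed in m/s.
- ctrl.move_joints(angles): joint-space move.
- open_jaws() and grab(grasp_force=None): open the fingers fully, or close them until they stop; grasp_force is the grip in N (None keeps the last).
- ctrl.sleep(seconds).
- kin.ik(position, orientation): joint angles nearest the present ones, or None.
- ctrl.get_state(): the state.
- cams.get_image(name): name is "side" or "top"; returns a dict with "color" (400x640x3 uint8, blue, green, red), "z_map" (400x640 float32, m along the optical axis (not along the pixel's ray), 0 where there is no reading), "fx", "fy", "cx", "cy" (pixels), "pose" (4x4, takes a point from camera to world coordinates). Camera axes: x right, y up, looking along -z (the intrinsics and any distortion apply to the point x, -y, -z); pixel columns grow to the right and rows downward; lengths in m; the calibration is good to about 2 mm. A picture is of the moment at which its call begins.
A pose or a line that the arm cannot do raises ctrl.IKError and nothing moves.
- ctrl.close_job(): hands the job in; it is judged then, once.
The state is a dict: "time": time; "q": joint angles; "qd": joint speeds; "tau": joint torques, N m; "tcp_pos": TCP position; "eef_rot": TCP orientation; "wrist_force": force on the tool from outside, world axes, zero at the start; "wrist_torque": the same for the moment, N m; "grip_width": finger opening in m; "grip_force": force on a finger pad.
Only numpy, scipy, OpenCV 4.12 (cv2) and the standard library are available. Lean on these libraries where they do the work, as an engineer would, in place of code of your own. Each camera call takes 0.05 s, during which the arm holds its last target. There are 200 camera calls.

TASK

The pack of cards lying on the bed of the bench press still has its brass binding post standing proud. Slide the pack along the bed until the post's head sits squarely under the press's nose and let go of it, then pull the lever down so that the nose presses the post fully home, and let the lever come back up. Leave the pack lying flat under the nose, and do not disturb the finished pack, the jogging block or the glue stick.

Things in the scene. Friction and masses are not known exactly. Their poses are not given: they have to be found in the camera images.
- press: Fixed grey cast bench press, its front turned towards the left and the robot, a lever on its far side. Origin on the vertical axis of the ram, at the underside of the bed plate; its x points from its front to its column, y left of that, z up. Bed plate: flat smooth metal, 16 mm thick, x = -185 to +90 mm, y = -75 to +75 mm; clear to slide on up to the column's flange at x = +36 mm
- head_front (a point): middle of the lower front edge of the press's overhanging head (press x = -38, y = 0, z = 102 mm). The head is 52 mm wide, up to z = 180 mm; a plate with screws stands out 7 mm in front, the ram's guide hangs 6 mm below. With the post under the nose, the pack can be held only by a tool that leans away from the column, its wrist out in front of the press
- nose (a point): centre of the flat lower end (14 mm diameter) of the steel ram, 54 mm above the bed with the lever at rest, so it clears the head of the proud post by 9 mm; it moves straight down 20 mm per radian of the lever
- pack: The work: banded pack of trimmed cards, 56 x 86 x 33 mm, 0.25 kg, loose on the bed, lying flat; origin at the centre of its underside, z up, its own y along the 86 mm length towards the end with the post; the brown band goes round its middle. It starts in front of the head with the post's end towards the column. Grasp it across its 56 mm width near the end away from the post
- post_head (a point): centre of the top of the brass binding post's round head (17 mm diameter, 3 mm thick), on the pack's centre line 31 mm from its centre (pack x = 0, y = 31 mm); 45 mm above the pack's underside while it stands proud, 36 mm when home
- post (a joint): how far the post has been pressed into the pack: 0 = standing 9 mm proud, 0.009 m = fully home, head on the top card. It is a tight fit: it takes about 40 N and stays where it is pushed
- lever (a joint): angle of the press's lever: 0 = up at rest (50 degrees above level, leaning to the press's front), to its stop at 1.1 rad when pulled forward and down. The nose meets the proud post at about 0.45 rad; the post is home at about 0.9 rad. A spring brings the lever up again when let go; pulling takes about 3 to 5 N at the knob, about 10 N while the post goes in
- pinion (a point): point on the lever's axle in the press's middle plane (press x = 20, y = 0, z = 142 mm); the axle runs along the press's y
- knob (a point): centre of the black ball knob, 32 mm diameter, at the lever's end: 150 mm from the axle, beside the head at press y = +85 mm, about 257 mm above the worktop at rest; push it down from above or take it between the fingers. It swings to press x = -130 mm, z = 137 mm as the post goes home
- done_pack: bystander: thinner banded pack, 56 x 86 x 23 mm, whose post is already home, on the worktop to the left of the press; origin at the centre of its underside
- jogger: bystander: beech jogging block with upright plate and handle, 68 x 250 x 115 mm, farther left; origin at the centre of its underside
- glue: bystander: glue stick, 24 mm diameter, 86 mm high, standing on the robot's side of the press; origin at the centre of its underside

How it is judged:
By the outcome, as a careful person would: the job done as asked, in the order asked, and still so for the second after the job is handed in, with the robot touching nothing.
It also fails if it takes over 54 s, if anything falls off the work surface, if the arm or the gripper's body presses on something with over 40 N, if the wrist force passes 120 N, or if a joint passes its speed limit or range.

## Working session

There is one attempt and no reset: what is moved stays moved. The work goes in short steps, each a Python script; the robot and the scene stay as the last script left them, time stands still between calls to the robot, and variables do not carry over. Pictures are saved under pics/ and viewed, at most 13 in all, crops included, and the job is handed in when it is done.

```bash
mkdir -p pics; cat > h.py <<'E'
import numpy as np, cv2
from station import ctrl, open_jaws, grab, kin, cams
def shot(n,f):
    im=cams.get_image(n); cv2.imwrite(f'pics/{f}.png',im['color']); np.savez(f'pics/{f}.npz',**im); return im
def load(f): return dict(np.load(f'pics/{f}.npz',allow_pickle=True))
def pts(im):
    z=im['z_map'];v,u=np.mgrid[0:z.shape[0],0:z.shape[1]]
    P=np.stack([(u-im['cx'])/im['fx']*z,-(v-im['cy'])/im['fy']*z,-z],-1)
    T=im['pose'];W=P@T[:3,:3].T+T[:3,3];W[z==0]=np.nan;return W
E
python3 - <<'E'
from h import *
for n in('top','side'):
    im=shot(n,n+'0');print(n,im.keys(),im['pose'].round(3).tolist(),im['fx'],im['cx'],im['cy'],im.get('dist'))
s=ctrl.get_state();print(s['time'],s['tcp_pos'],s['eef_rot'],s['wrist_force'])
E
```

```text
top dict_keys(['color', 'z_map', 'fx', 'fy', 'cx', 'cy', 'pose']) [[-0.009, 0.988, -0.157, 0.212], [-1.0, -0.009, -0.001, 0.087], [-0.003, 0.157, 0.988, 1.806], [0.0, 0.0, 0.0, 1.0]] 514.1639127575202 315.7521844056308 201.29279127430956 None
side dict_keys(['color', 'z_map', 'fx', 'fy', 'cx', 'cy', 'pose']) [[0.966, 0.09, -0.243, 0.284], [-0.259, 0.328, -0.909, -0.768], [-0.002, 0.94, 0.34, 0.489], [0.0, 0.0, 0.0, 1.0]] 379.77788618980804 319.8579823716199 198.60554730712812 None
0.1 [ 0.20103397 -0.61761861  0.24441545] [[ 9.50888305e-01  3.09533619e-01 -6.08321730e-04]
 [ 3.09534195e-01 -9.50887135e-01  1.49601367e-03]
 [-1.15378782e-04 -1.61083828e-03 -9.99998696e-01]] [-0.30270344  0.02762371  0.56004562]
```

View pics/top0.png

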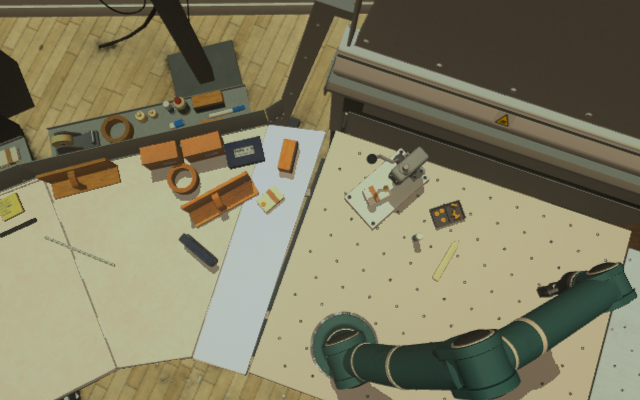

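View pics/side0.png

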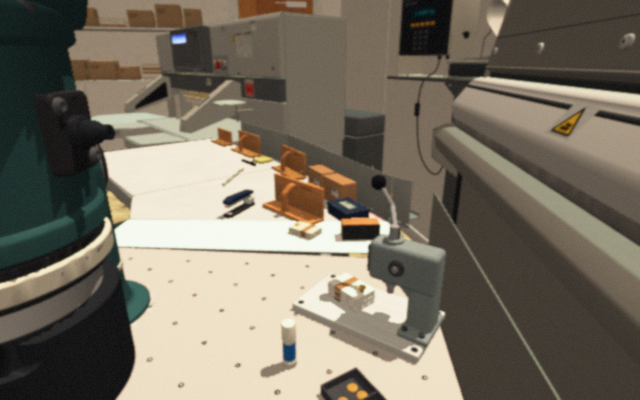

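Top view: the bed corners are near (346,196), (373,227) and (428,185), the pack is near (377,195), the knob (372,158) and the glue (417,238). Side view: the post head is near (361,288) and the knob (379,182). Next I'll enlarge the crops and measure with depth.

```bash
python3 - <<'E'
from h import *
t=load('top0');s=load('side0')
a=cv2.resize(t['color'][140:250,335:475],None,fx=5.7,fy=5.4,interpolation=cv2.INTER_CUBIC)
cv2.imwrite('pics/c1.png',cv2.resize(t['color'][140:240,335:468],(798,600),interpolation=cv2.INTER_CUBIC))
cv2.imwrite('pics/c2.png',cv2.resize(s['color'][160:360,280:480],(600,600),interpolation=cv2.INTER_CUBIC))
W=pts(t)
for nm,(v,u) in dict(knob=(158,372),glue=(238,417),pack=(195,377),bedA=(198,350),bedB=(222,373),head=(170,400),done=(199,270)).items(): print(nm,W[v,u].round(4))
W=pts(s)
for nm,(v,u) in dict(knob=(182,379),post=(288,361),pack=(295,345),bedL=(304,300),bedR=(350,413),bed2=(325,345)).items(): print(nm,W[v,u].round(4))
E
```

```text
knob [ 0.5876 -0.0845  0.2702]
glue [ 0.3566 -0.2484  0.0862]
pack [ 0.5086 -0.122   0.058 ]
bedA [ 0.5051 -0.0312  0.0209]
bedB [ 0.4198 -0.1102  0.0177]
head [ 0.5681 -0.1833  0.1842]
done [0.5041 0.2501 0.0215]
knob [ 0.5859 -0.0969  0.2618]
post [ 0.533  -0.1548  0.0604]
pack [ 0.5034 -0.1433  0.0417]
bedL [ 0.4155 -0.1143  0.0165]
bedR [ 0.5763 -0.2977  0.018 ]
bed2 [ 0.4843 -0.2019  0.0164]
```

View pics/c1.png

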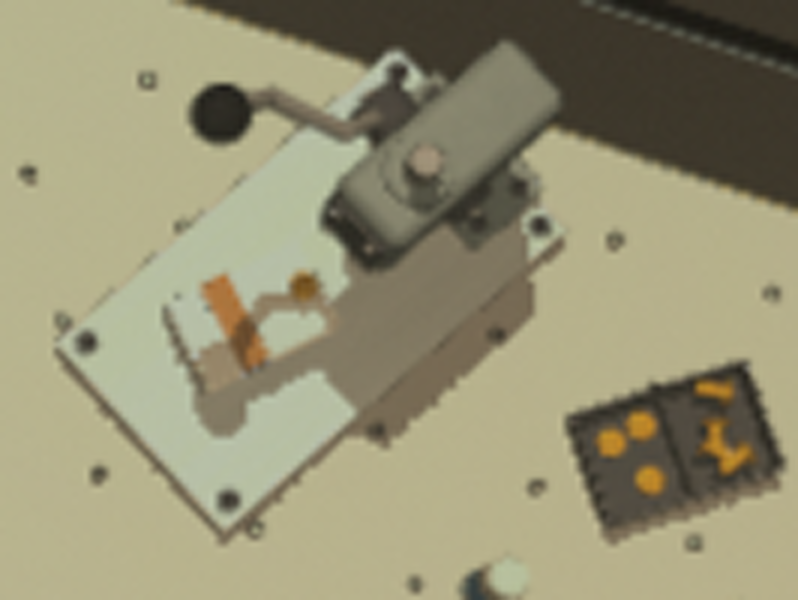

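View pics/c2.png

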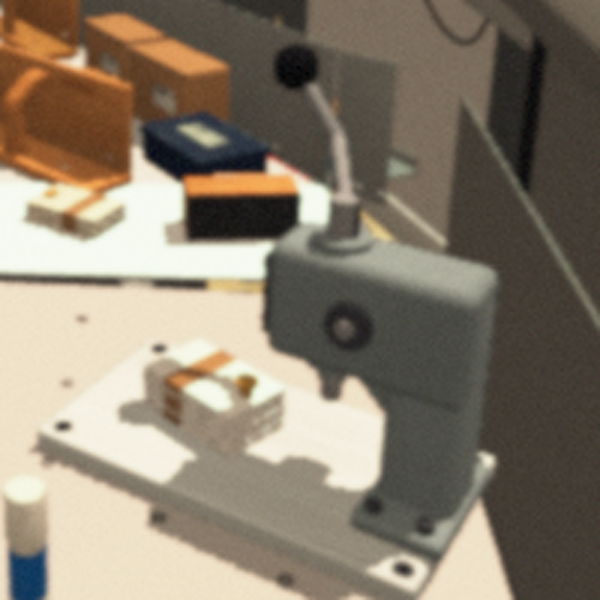

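Top crop (scale 6): bed corners at (57,345), (224,535), (562,240) and (397,52), post head (304,285), knob (221,112). The band runs from (215,280) to (255,360). Side crop (scale 3): post head (245,383), ram nose (332,390), knob (297,67).

```bash
python3 - <<'E'
from h import *
t=load('top0');s=load('side0')
def ray(im,u,v,z):
    T=im['pose'];d=T[:3,:3]@np.array([(u-im['cx'])/im['fx'],-(v-im['cy'])/im['fy'],-1]);o=T[:3,3];return o+d*(z-o[2])/d[2]
c1=lambda x,y,z:ray(t,335+x/6-.42,140+y/6-.42,z)
c2=lambda x,y,z:ray(s,280+x/3-.33,160+y/3-.33,z)
A=np.array([[-.185,.075],[-.185,-.075],[.09,-.075],[.09,.075]])
B=np.array([c1(x,y,.016)[:2] for x,y in[(57,345),(224,535),(562,240),(397,52)]])
def fit(A,B):
    a=A.mean(0);b=B.mean(0);U,_,V=np.linalg.svd((A-a).T@(B-b));R=(U@V).T;return R,b-R@a
R,o=fit(A,B);print('press yaw',np.degrees(np.arctan2(R[1,0],R[0,0])),'o',o,'res',(B-(A@R.T+o)).round(4).tolist())
P=lambda w:np.r_[R.T@(w[:2]-o),w[2]].round(4)
# side corners left/near/right top edges
for n,(x,y) in dict(near=(40,437),right=(415,597-8)).items(): print('side',n,c2(x,y,.016).round(4),P(c2(x,y,.016)))
print('post top',c1(304,285,.061),P(c1(304,285,.061)),'side',c2(245,383,.061),P(c2(245,383,.061)))
print('knob',P(c1(221,112,.257)),P(c2(297,67,.257)),'expect x',.02-.15*np.cos(np.radians(50)))
print('nose side',P(c2(332,397,.07)))
print('glue',c1(508,576,.086))
for nm,im in(('top',t),('side',s)):
    W=pts(im).reshape(-1,3);L=(W[:,:2]-o)@R
    m=(np.abs(L[:,0]+.09)<.09)&(np.abs(L[:,1])<.07)
    b=m&(W[:,2]<.028);m&=(W[:,2]>.04)&(W[:,2]<.056)
    q=L[m];r=cv2.minAreaRect((q*1000).astype(np.float32));print(nm,'bedz',np.median(W[b,2]),m.sum(),np.median(W[m,2]),r,cv2.boxPoints(r).round(1).tolist(),q.mean(0))
# colour segmentation of pack top in rectified view z=.049, post z=.061
for nm,im in(('top',t),('side',s)):
    g=np.zeros((480,600,2),np.float32);T=im['pose']
    yy,xx=np.mgrid[0:480,0:600];px=-.2+xx*.0004;py=.096-yy*.0004
    for z in(.049,):
        w=np.stack([px*R[0,0]+py*R[0,1]+o[0],px*R[1,0]+py*R[1,1]+o[1],np.full(px.shape,z)],-1)
        c=(w-T[:3,3])@T[:3,:3];u=im['cx']+im['fx']*c[...,0]/-c[...,2];v=im['cy']-im['fy']*c[...,1]/-c[...,2]
        r=cv2.remap(im['color'],u.astype(np.float32),v.astype(np.float32),cv2.INTER_CUBIC)
        globals()['r_'+nm]=r[60:420,:400]
cv2.imwrite('pics/rect.png',np.hstack([r_top,r_side]))
E
```

```text
press yaw -49.82731726406711 o [ 0.57062335 -0.19720925] res [[0.0008, -0.0033], [0.0024, -0.0018], [-0.0019, 0.0042], [-0.0013, 0.0009]]
side near [ 0.4008 -0.1144  0.016 ] [-0.1729 -0.0764  0.016 ]
side right [ 0.5789 -0.3109  0.016 ] [ 0.0922 -0.067   0.016 ]
post top [ 0.53552217 -0.15085908  0.061     ] [-0.0581  0.0031  0.061 ] side [ 0.53422468 -0.15353175  0.061     ] [-0.0569  0.0004  0.061 ]
knob [-0.0738  0.0878  0.257 ] [-0.074   0.0899  0.257 ] expect x -0.0764181414529809
nose side [0.0035 0.0057 0.07  ]
glue [ 0.36467498 -0.256299    0.086     ]
top bedz 0.01678318977097437 355 0.0483896322636721 ((-89.50228881835938, 10.416370391845703), (56.06134033203125, 87.18183135986328), 75.87112426757812) [[-138.60000610351562, -6.099999904632568], [-54.099998474121094, -27.399999618530273], [-40.400001525878906, 27.0], [-124.9000015258789, 48.20000076293945]] [-0.09229064  0.01137741]
side bedz 0.016647668997615384 724 0.04848765594608978 ((-89.39701843261719, 12.394220352172852), (58.69371032714844, 88.35118103027344), 73.96517944335938) [[-140.0, -3.5999999046325684], [-55.0, -28.0], [-38.79999923706055, 28.399999618530273], [-123.69999694824219, 52.79999923706055]] [-0.08664684  0.00647203]
```

View pics/rect.png

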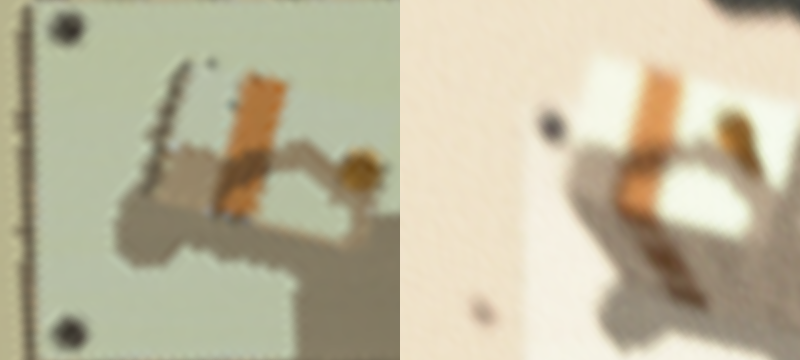

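Both rectified views show the pack with its post towards the column, turned about −15° in the press frame. Centre is about (−89.5, 11.5) mm, which matches the post at about (−58, 3). I'll tighten the press pose using the head sides and bed edges.

```bash
cat >> h.py <<'E'
def rotz(a): c,s=np.cos(a),np.sin(a);return np.array([[c,-s],[s,c]])
def rect(im,R,o,z,x0,x1,y0,y1,res=.0005):
    xs=np.arange(x0,x1,res);ys=np.arange(y1,y0,-res);px,py=np.meshgrid(xs,ys);T=im['pose']
    w=np.concatenate([np.stack([px,py],-1)@R.T+o,np.full(px.shape+(1,),z)],-1)
    c=(w-T[:3,3])@T[:3,:3];u=im['cx']+im['fx']*c[...,0]/-c[...,2];v=im['cy']-im['fy']*c[...,1]/-c[...,2]
    return cv2.remap(im['color'],u.astype(np.float32),v.astype(np.float32),cv2.INTER_CUBIC)
R0=rotz(np.radians(-49.83));o0=np.array([.5706,-.1972])
E
python3 - <<'E'
from h import *
t=load('top0');s=load('side0')
W=pts(t);L=W.copy();L[...,:2]=(W[...,:2]-o0)@R0
m=(W[...,2]>.165)&(W[...,2]<.195)&(abs(L[...,1])<.05)&(abs(L[...,0]-.02)<.12)
q=L[m];print(m.sum(),np.median(q[:,2]));r=cv2.minAreaRect((q[:,:2]*1000).astype(np.float32));print(r,cv2.boxPoints(r).round(1).tolist())
W=pts(s);L=W.copy();L[...,:2]=(W[...,:2]-o0)@R0
# press side face (y=-26), fit from side camera
m=(L[...,2]>.115)&(L[...,2]<.165)&(abs(L[...,1]+.02)<.025)&(abs(L[...,0]-.01)<.04)
q=L[m];p=np.polyfit(q[:,0],q[:,1],1);print('side face',m.sum(),p,np.median(q[:,1]))
a=np.vstack([rect(im,R0,o0,.016,-.2,.1,-.09,.09,.0005) for im in(t,)])
b=rect(s,R0,o0,.016,-.2,.1,-.09,.09,.0005)
out=np.vstack([a,b])[:, :]
c=cv2.resize(np.hstack([out]),None,fx=.83,fy=.83) if out.shape[0]>720 else out
for x in(-.185,.09): 
    X=int((x+.2)/.0005);out[::4,X]=(0,0,255)
for y in(.075,-.075):
    for k in(0,360): out[k+int((.09-y)/.0005),::4]=(0,0,255)
cv2.imwrite('pics/bed.png',np.hstack([out[:360],out[360:]])[:,:][:, :1200][:, ::1] if False else cv2.resize(out,(500,600),interpolation=cv2.INTER_AREA))
# depth bed extents
for nm,im in(('top',t),('side',s)):
    W=pts(im).reshape(-1,3);L=(W[:,:2]-o0)@R0;m=(W[:,2]>.0115)&(W[:,2]<.0215)&(abs(L[:,0]+.05)<.16)&(abs(L[:,1])<.1)
    for y in(-.06,-.03,0,.03,.06):
        k=m&(abs(L[:,1]-y)<.012);print(nm,'y',y,'x front',np.sort(L[k,0])[2:6].round(4) if k.sum()>6 else '')
    for x in(-.16,-.12,-.08,0,.06):
        k=m&(abs(L[:,0]-x)<.015);print(nm,'x',x,'ylo',np.sort(L[k,1])[2:5].round(4),'yhi',np.sort(L[k,1])[-5:-2].round(4)) if k.sum()>6 else 0
E
```

```text
698 0.1796411843731368
((47.730072021484375, 13.198862075805664), (73.13065338134766, 182.806640625), 89.91634368896484) [[-43.70000076293945, -23.200000762939453], [139.10000610351562, -23.5], [139.1999969482422, 49.599998474121094], [-43.599998474121094, 49.900001525878906]]
side face 1004 [-0.02035063 -0.02215858] -0.021306568035572036
top y -0.06 x front [-0.1829 -0.1814 -0.1813 -0.1789]
top y -0.03 x front [-0.1825 -0.1812 -0.1803 -0.1799]
top y 0 x front [-0.1829 -0.1823 -0.1813 -0.1807]
top y 0.03 x front [-0.1817 -0.1814 -0.1812 -0.1803]
top y 0.06 x front [-0.1837 -0.1817 -0.1813 -0.1799]
top x -0.16 ylo [-0.0731 -0.0719 -0.0715] yhi [0.0726 0.0733 0.0736]
top x -0.12 ylo [-0.0726 -0.0723 -0.0717] yhi [0.0744 0.0752 0.0754]
top x -0.08 ylo [-0.0726 -0.0706 -0.0699] yhi [0.0727 0.0732 0.0733]
top x 0 ylo [-0.071  -0.0706 -0.0703] yhi [0.0756 0.0762 0.0762]
top x 0.06 ylo [-0.0718 -0.0714 -0.071 ] yhi [0.076  0.0765 0.0771]
side y -0.06 x front [-0.1809 -0.1805 -0.1799 -0.1797]
side y -0.03 x front [-0.1813 -0.1802 -0.18   -0.1794]
side y 0 x front [-0.1808 -0.1804 -0.1795 -0.1795]
side y 0.03 x front [-0.1802 -0.1799 -0.1793 -0.1788]
side y 0.06 x front [-0.1808 -0.1801 -0.1794 -0.179 ]
side x -0.16 ylo [-0.0727 -0.0724 -0.0723] yhi [0.0736 0.0736 0.0745]
side x -0.12 ylo [-0.0725 -0.0724 -0.0723] yhi [-0.0055 -0.0055 -0.0052]
side x -0.08 ylo [-0.0721 -0.072  -0.0713] yhi [-0.0153 -0.0148 -0.0147]
side x 0 ylo [-0.0712 -0.071  -0.0709] yhi [0.0766 0.0767 0.078 ]
side x 0.06 ylo [-0.0711 -0.071  -0.071 ] yhi [-0.0403 -0.0402 -0.04  ]
```

View pics/bed.png

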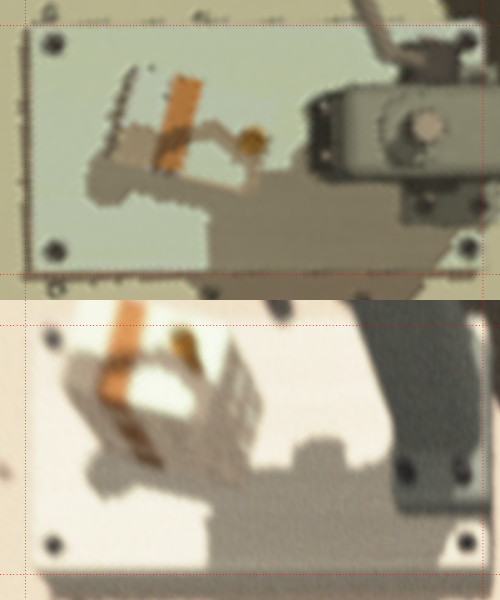

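The depth edges, knob and head side all agree that the press origin sits about (+2.5, +3.3) mm from my fit, with yaw +0.8°. I'll apply that and check reachability for the leaning grasp, the placing and the lever push.

```bash
cat >> h.py <<'E'
yaw=np.radians(-49.03);R=rotz(yaw);o=o0+R0@np.array([.0025,.0033])
pw=lambda p:np.r_[R@np.asarray(p[:2])+o,p[2]]            # press -> world
packc=o0+R0@np.array([-.0895,.0115]);packyaw=np.radians(-49.83-15.)
def tool(h,lean,flip=1):   # heading h (horizontal part of tool z), lean from vertical; tool y horizontal across h
    z=np.array([np.cos(h)*np.sin(lean),np.sin(h)*np.sin(lean),-np.cos(lean)])
    y=flip*np.array([-np.sin(h),np.cos(h),0]);return np.c_[np.cross(y,z),y,z]
def tcp_for_grasp(p,T,ahead=.005): return np.asarray(p)+ahead*T[:,2]
def along(c,h,d,z): return np.r_[c+d*np.array([np.cos(h),np.sin(h)]),z]
def knob(l): f=np.radians(50)-l; return np.array([.02-.15*np.cos(f),.085,.142+.15*np.sin(f)])
E
python3 - <<'E'
from h import *
print('pack in press',R.T@(packc-o),np.degrees(packyaw-yaw))
tgt=o+R@np.array([-.031,0])
f=lambda q:None if q is None else np.round(q,2).tolist()
for lean in(35,42,50):
  for fl in(1,-1):
    T=tool(packyaw,np.radians(lean),fl);g=tcp_for_grasp(along(packc,packyaw,-.031,.042),T)
    T2=tool(yaw,np.radians(lean),fl);g2=tcp_for_grasp(along(tgt,yaw,-.031,.042),T2)
    print(lean,fl,g.round(3),f(kin.ik(g-.1*T[:,2],T)),f(kin.ik(g,T)),f(kin.ik(g2,T2)),f(kin.ik(g2-.1*T2[:,2],T2)))
for lean in(0,20):
  for fl in(1,-1):
    T=tool(yaw+np.pi,np.radians(lean),fl)
    for l in(0,.95):
      p=pw(knob(l))-(.016+.014)*T[:,2];print('knob',lean,fl,l,p.round(3),f(kin.ik(p,T)))
E
```

```text
pack in press [-0.09187654  0.00948372] -15.799999999999997
35 1 [ 0.51  -0.096  0.038] [0.15, 0.49, -0.57, 2.22, 1.22, 0.94, -0.91] [-0.21, 0.61, -0.0, 2.23, 1.36, 0.61, -1.03] [-0.21, 0.61, 0.22, 2.28, 1.91, 0.37, -1.2] [0.12, 0.38, -0.29, 2.33, 1.48, 0.61, -0.75]
35 -1 [ 0.51  -0.096  0.038] [0.67, 0.97, -1.33, 2.2, 1.53, 1.56, 2.14] [-0.96, 0.88, 0.94, 2.27, -0.48, 0.16, -2.51] [-0.2, 0.6, 0.2, 2.28, 1.9, 0.38, 1.95] [0.26, 0.41, -0.45, 2.32, 1.5, 0.67, 2.39]
42 1 [ 0.51  -0.096  0.038] [0.04, 0.55, -0.55, 2.24, 1.32, 1.06, -1.08] [-0.19, 0.66, -0.1, 2.24, 1.48, 0.78, -1.2] [-0.09, 0.64, 0.01, 2.31, 2.0, 0.62, -1.31] [0.1, 0.45, -0.36, 2.38, 1.68, 0.78, -1.03]
42 -1 [ 0.51  -0.096  0.038] [0.46, 0.84, -1.11, 2.22, 1.51, 1.49, 2.01] [-0.07, 0.67, -0.23, 2.23, 1.51, 0.86, 1.94] [-0.07, 0.64, -0.01, 2.3, 2.0, 0.64, 1.85] [-0.78, 0.49, 0.65, 2.43, 1.73, 0.36, 1.94]
50 1 [ 0.51  -0.097  0.039] [0.12, 0.73, -0.77, 2.24, 1.46, 1.38, -1.26] [-0.01, 0.77, -0.39, 2.23, 1.61, 1.12, -1.32] [0.04, 0.72, -0.2, 2.32, 2.06, 0.93, -1.37] [0.29, 0.64, -0.69, 2.41, 1.83, 1.17, -1.19]
50 -1 [ 0.51  -0.097  0.039] [0.22, 0.81, -0.9, 2.23, 1.5, 1.49, 1.88] [-0.52, 0.73, 0.21, 2.26, 1.48, 0.73, 1.79] [0.27, 0.77, -0.45, 2.31, 2.05, 1.08, 1.89] None
knob 0 1 0 [ 0.589 -0.084  0.287] [0.25, 0.35, -0.21, 1.69, 0.08, 1.11, -2.41]
knob 0 1 0.95 [ 0.554 -0.043  0.16 ] [0.15, 0.42, -0.17, 1.9, 0.09, 0.83, -2.49]
knob 0 -1 0 [ 0.589 -0.084  0.287] [0.63, 0.44, -0.72, 1.66, 0.31, 1.16, 0.54]
knob 0 -1 0.95 [ 0.554 -0.043  0.16 ] [0.56, 0.53, -0.7, 1.87, 0.43, 0.9, 0.37]
knob 20 1 0 [ 0.596 -0.091  0.285] [0.26, 0.51, -0.09, 1.48, -0.18, 1.43, -2.2]
knob 20 1 0.95 [ 0.561 -0.051  0.159] [0.23, 0.57, -0.1, 1.7, -0.19, 1.14, -2.19]
knob 20 -1 0 [ 0.596 -0.091  0.285] [0.66, 0.62, -0.7, 1.45, 0.13, 1.43, 0.69]
knob 20 -1 0.95 [ 0.561 -0.051  0.159] [0.65, 0.7, -0.72, 1.67, 0.19, 1.16, 0.62]
```

```bash
python3 - <<'E'
from h import *
T=tool(packyaw,np.radians(42));g=tcp_for_grasp(along(packc,packyaw,-.031,.042),T)
S=lambda:ctrl.get_state()
up=g-.1*T[:,2]+[-.02,.02,.13]
ctrl.move_ptp(up,T);s=S();print(s['time'],s['wrist_force'].round(1))
ctrl.move_linear(g-.09*T[:,2]);ctrl.move_linear(g,max_speed=.08)
s=S();print(s['time'],s['tcp_pos']-g,s['wrist_force'].round(1),np.round(s['q'],2))
shot('side','pre');im=shot('top','pre_t')
b=cv2.imread('pics/pre.png')[200:350,270:470];a=im['color'][140:240,335:468]
cv2.imwrite('pics/pre2.png',np.hstack([cv2.resize(a,(400,300),interpolation=2),cv2.resize(b,(400,300),interpolation=2)]))
E
```

```text
2.4417 [ 0.  -0.8  0.4]
4.8083 [0.00016053 0.00040885 0.0003212 ] [0.2 0.2 0.4] [ 0.37  0.84 -0.76  2.2   1.65  1.23 -1.17]
```

View pics/pre2.png

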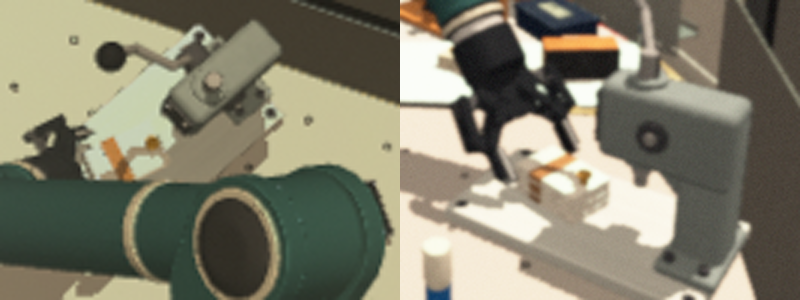

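The open fingers straddle the rear end of the pack and the post end is clear. Grip and slide, then check against the nose.

```bash
python3 - <<'E'
from h import *
S=lambda:ctrl.get_state()
grab(40);s=S();print(s['time'],s['grip_width'],s['grip_force'],s['wrist_force'].round(1))
T=tool(yaw,np.radians(42))
for dx in(.03,.004):
    tg=o+R@np.array([-.031-dx,0]);g=tcp_for_grasp(along(tg,yaw,-.031,.042),T)
    ctrl.move_linear(g,T,max_speed=.06);s=S();print(s['time'],(s['tcp_pos']-g).round(4),s['wrist_force'].round(1),s['grip_width'])
im=shot('side','sl1')
cv2.imwrite('pics/sl1c.png',cv2.resize(im['color'][230:330,340:460],(720,600),interpolation=cv2.INTER_CUBIC))
E
```

```text
5.3 0.054404538453938056 42.70869433879852 [-2.   1.8  4.4]
6.025 [ 0.     -0.      0.0005] [-4.6  2.2  7.1] 0.05440847115194754
6.6083 [0.001  0.0004 0.0005] [0.9 2.7 5. ] 0.05410338331799792
```

View pics/sl1c.png

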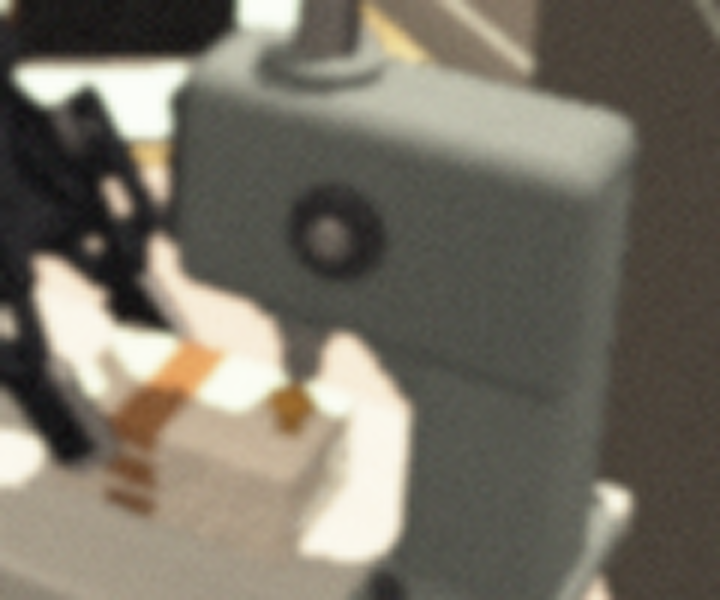

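The post head (293,396) is just short of the nose, whose lower end is centred near (305,372). The offset across the view is about 3.8 mm, which fits the 4 mm I left. I'll check the depth direction with the depth map.

```bash
python3 - <<'E'
from h import *
s=load('sl1');W=pts(s);L=W.copy();L[...,:2]=(W[...,:2]-o)@R
box=(abs(L[...,0])<.03)&(abs(L[...,1])<.03)
n=box&(L[...,2]>.074)&(L[...,2]<.094)&(abs(L[...,0])<.012)
k=box&(L[...,2]>.0575)&(L[...,2]<.065)
f=np.array([-.527,.78]);f/=np.linalg.norm(f);c=np.array([f[1],-f[0]])
for nm,m in(('nose',n),('post',k)):
    q=L[m];v,u=np.nonzero(m);print(nm,m.sum(),'fwd',np.sort(q[:,:2]@f).round(4),'lat',np.sort(q[:,:2]@c).round(4),'uv',u.mean(),v.min(),v.max(),'z',q[:,2].round(3)[:8])
def proj(p):
    w=pw(p);T=s['pose'];c=(w-T[:3,3])@T[:3,:3];return np.array([s['cx']+s['fx']*c[0]/-c[2]+.42-340,s['cy']-s['fy']*c[1]/-c[2]+.42-230])*6
print(proj([0,0,.07]),proj([-.004,0,.061]))
g=cv2.cvtColor(s['color'],cv2.COLOR_BGR2HSV)[285:305,380:398]
for r in range(285,303): print(r,' '.join('%3d'%x for x in cv2.cvtColor(s['color'],cv2.COLOR_BGR2GRAY)[r,382:398]),'|',' '.join('%3d'%x for x in cv2.cvtColor(s['color'],cv2.COLOR_BGR2HSV)[r,382:398,1]))
E
```

```text
nose 63 fwd [-0.0095 -0.0094 -0.0087 -0.0081 -0.008  -0.0077 -0.0075 -0.0073 -0.0072
 -0.007  -0.007  -0.0069 -0.0068 -0.0065 -0.0065 -0.0064 -0.0064 -0.0063
 -0.0062 -0.0061 -0.0061 -0.0061 -0.006  -0.006  -0.0059 -0.0057 -0.0057
 -0.0057 -0.0056 -0.0055 -0.0052 -0.0052 -0.0051 -0.0047 -0.0047 -0.0045
 -0.0045 -0.0045 -0.0043 -0.0042 -0.0041 -0.004  -0.004  -0.004  -0.004
 -0.0039 -0.0037 -0.0036 -0.0035 -0.0025 -0.0023 -0.0022 -0.002  -0.0018
 -0.0015 -0.0014 -0.0013  0.0003  0.0009  0.0011  0.0012  0.0025  0.0029] lat [-0.009  -0.0089 -0.0079 -0.0077 -0.0077 -0.0076 -0.0066 -0.0066 -0.0066
 -0.0064 -0.006  -0.0059 -0.0058 -0.0053 -0.0051 -0.005  -0.0049 -0.0048
 -0.0044 -0.0043 -0.0038 -0.0038 -0.0036 -0.003  -0.0026 -0.0026 -0.0024
 -0.0019 -0.0019 -0.0018 -0.0017 -0.0012 -0.001  -0.001  -0.0006 -0.0004
 -0.0002 -0.0001 -0.0001  0.0006  0.0006  0.0008  0.0012  0.0017  0.0017
  0.0021  0.0023  0.0025  0.0027  0.0027  0.0036  0.0041  0.0041  0.0046
  0.0047  0.005   0.0052  0.0063  0.0065  0.0068  0.0069  0.0069  0.0073] uv 389.57142857142856 284 292 z [0.087 0.09  0.086 0.088 0.09
[... 2521 characters left out ...]
75 129  71  31  14  10   9  12
298 186 175 159 144 121 112 111 107 111 123 156 198 225 237 243 237 |  50  59  73 101 141 171 175 183 161 128  79  45  28  19  16  17
299 177 169 166 147 122 104 102 106 116 139 156 174 190 205 206 209 |  55  58  67  82 120 160 175 166 129  94  68  58  45  39  38  36
300 179 175 173 151 126 107  98 107 131 152 165 171 171 170 169 187 |  55  56  61  77 106 148 173 146 101  75  60  61  58  51  52  49
301 179 177 172 156 135 115 110 119 141 164 172 170 167 158 159 185 |  55  58  60  73  94 127 138 120  92  68  57  58  55  56  55  48
302 178 180 174 166 156 148 139 142 159 171 175 168 158 154 162 193 |  58  56  59  65  74  88  95  91  73  63  59  57  62  56  51  45
```

The nose axis is at u=389.85 and the post at u=387.9. That leaves about 4.1 mm laterally, so I move dx=4.2, dy=1.0 mm, recheck the pixels, then release and back out.

```bash
cat >> h.py <<'E'
def edges(im):
    G=cv2.cvtColor(im['color'],cv2.COLOR_BGR2GRAY).astype(float);Sx=cv2.cvtColor(im['color'],cv2.COLOR_BGR2HSV)[...,1].astype(float)
    w=lambda a,lo,hi:(np.arange(lo,hi)*a).sum()/a.sum()
    a=np.clip(215-G[286:292,382:398].mean(0),0,110);b=np.clip(Sx[296:299,380:400].mean(0)-70,0,80)
    return w(a,382,398),w(b,380,400),a.sum()/110,b.sum()/80
E
python3 - <<'E'
from h import *
S=lambda:ctrl.get_state()
print(edges(load('sl1')))
T=tool(yaw,np.radians(42))
tg=o+R@np.array([-.031+.0002,.001]);g=tcp_for_grasp(along(tg,yaw,-.031,.042),T)
ctrl.move_linear(g,T,max_speed=.03);ctrl.sleep(.2);s=S();print(s['time'],(s['tcp_pos']-g).round(4),s['wrist_force'].round(1))
im=shot('side','sl2');print(edges(im))
open_jaws();ctrl.sleep(.1);im=shot('side','sl3');print(edges(im),S()['wrist_force'].round(1))
ctrl.move_linear(g-.11*T[:,2],max_speed=.12);s=S();print(s['time'],s['wrist_force'].round(1))
im=shot('side','sl4');print(edges(im))
cv2.imwrite('pics/sl4c.png',cv2.resize(im['color'][230:330,340:460],(720,600),interpolation=cv2.INTER_CUBIC))
E
```

```text
(np.float64(390.0310314685315), np.float64(387.9733155436957), np.float64(6.933333333333333), np.float64(6.245833333333334))
7.15 [-0.0001  0.0009  0.0005] [-4.4  4.2 10.8]
(np.float64(390.03682595352916), np.float64(389.455268389662), np.float64(6.912121212121212), np.float64(6.2875))
(np.float64(390.0317078504264), np.float64(389.39973787680213), np.float64(6.92878787878788), np.float64(6.3583333333333325)) [ 0.1 -0.3  0.2]
8.8333 [-0.1 -0.2 -0.1]
(np.float64(390.0315305452157), np.float64(389.3682498373455), np.float64(6.919696969696969), np.float64(6.404166666666666))
```

View pics/sl4c.png

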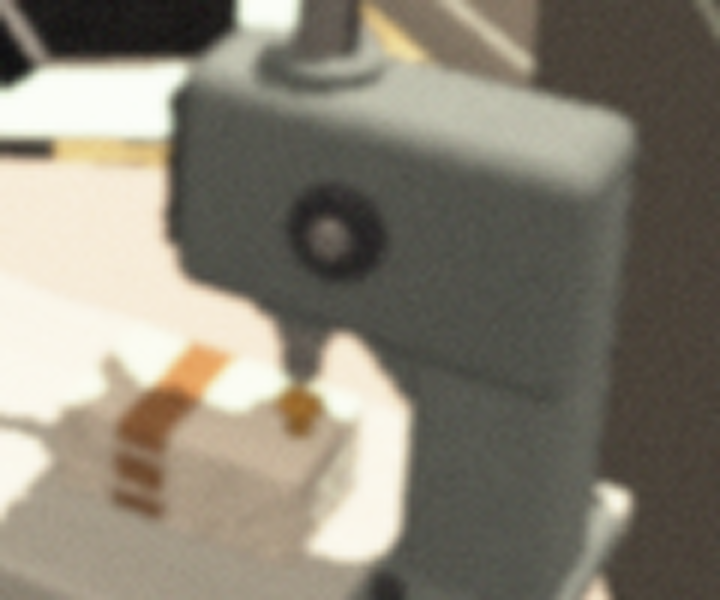

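The pack is released, flat and roughly under the nose, with about 1.3 mm lateral error left. I'll average some depth images to get the forward component before correcting.

```bash
cat >> h.py <<'E'
from scipy.optimize import least_squares
def offs(N=10):
    NN=[];PP=[];KK=[]
    for _ in range(N):
        s=cams.get_image('side');L=pts(s);L[...,:2]=(L[...,:2]-o)@R
        sat=cv2.cvtColor(s['color'],cv2.COLOR_BGR2HSV)[...,1]
        NN.append(L[286:291,387:394].reshape(-1,3));m=np.zeros(sat.shape,bool);m[294:299,383:396]=sat[294:299,383:396]>110;PP.append(L[m])
        a=(abs(L[...,0]+.04)<.06)&(abs(L[...,1])<.05)&(L[...,2]>.044)&(L[...,2]<.053);KK.append(L[a])
    N_,P_,K_=map(np.concatenate,(NN,PP,KK))
    N_=N_[np.hypot(N_[:,0],N_[:,1])<.013]
    n=least_squares(lambda c:np.hypot(N_[:,0]-c[0],N_[:,1]-c[1])-.007,[0,.003],loss='soft_l1',f_scale=.001).x
    P_=P_[(P_[:,2]>.056)&(P_[:,2]<.066)]
    r=cv2.minAreaRect((K_[:,:2]*1000).astype(np.float32))
    return n,np.median(P_,0),len(P_),r,s
E
python3 - <<'E'
from h import *
n,p,k,r,s=offs();print('nose',n,'post',p,k,r)
E
```

```text
nose [5.10473141e-05 7.42977857e-05] post [ 0.00058619 -0.00116229  0.06106639] 218 ((-31.030696868896484, 1.2682380676269531), (86.49738311767578, 60.487850189208984), 0.8970796465873718)
```

The nose fits the model within 0.1 mm, and the post is within about 1.3 mm of its axis on a 17 mm head, so it's good. Now close the fingers and push the lever down along its arc, watching the wrist force.

```bash
python3 - <<'E'
from h import *
S=lambda:ctrl.get_state()
p=S()['tcp_pos'];ctrl.move_linear([p[0]-.02,p[1]+.02,.36],max_speed=.25);grab(20)
T=tool(yaw+np.pi,np.radians(20),-1);P=lambda l,e=0:pw(knob(l))-(.030+e)*T[:,2]
ctrl.move_ptp(P(0,.06),T);s=S();print(s['time'],s['wrist_force'].round(1),s['grip_width'],np.round(s['q'],2))
ctrl.move_linear(P(0,.004),max_speed=.08)
for l in(.1,.2,.35):
    ctrl.move_linear(P(l),max_speed=.08);s=S();print(l,s['time'],s['wrist_force'].round(1),(s['tcp_pos']-P(l)).round(4))
im=shot('side','lv1');cv2.imwrite('pics/lv1c.png',im['color'][100:340,270:510].repeat(2,0).repeat(2,1))
E
```

```text
12.1667 [ 1.1  0.3 -0.3] 0.00011232060258433411 [ 0.65  0.6  -0.7   1.34  0.11  1.56  0.7 ]
0.1 13.4 [-0.3  1.7  5.4] [0.0003 0.0007 0.0009]
0.2 13.7333 [0.2 1.5 4.1] [0.0004 0.     0.0005]
0.35 14.1667 [-0.5  1.6  3.9] [ 0.0003 -0.0004  0.0003]
```

View pics/lv1c.png

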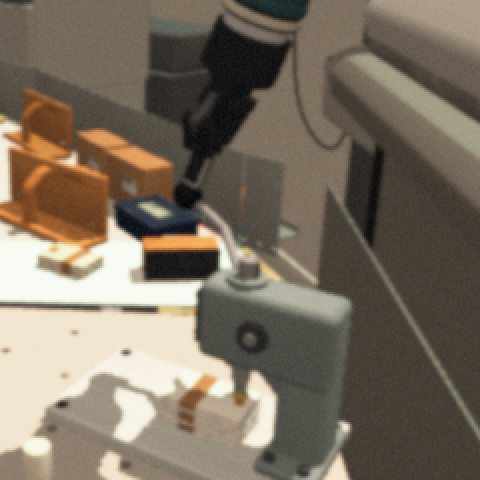

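The fingertips at (190,190) are pushing the knob and the nose has come down just above the post at (240,395). The force is about 4 N, as expected, so I'll carry on.

```bash
python3 - <<'E'
from h import *
S=lambda:ctrl.get_state()
T=tool(yaw+np.pi,np.radians(20),-1);P=lambda l,e=0:pw(knob(l))-(.030+e)*T[:,2]
for l in(.45,.55,.65,.75,.82,.86,.89,.91,.93,.95,.97,.99,1.01):
    ctrl.move_linear(P(l),max_speed=.05);ctrl.sleep(.05);s=S();F=s['wrist_force'];e=s['tcp_pos']-P(l)
    print(l,round(s['time'],2),F.round(1),e.round(4))
    if l>.85 and np.linalg.norm(F)>28: break
ctrl.sleep(.2);print(S()['wrist_force'].round(1));shot('side','lv2')
E
```

```text
0.45 14.72 [-0.   2.2  3.9] [ 0.0002 -0.0001  0.0003]
0.55 15.22 [-0.8  1.4  8. ] [-0.      0.0004  0.0009]
0.65 15.72 [-0.6  1.9  8. ] [0.     0.0008 0.001 ]
0.75 16.22 [-1.4  2.1  7.8] [0.0001 0.001  0.001 ]
0.82 16.62 [0.  1.8 8. ] [0.0005 0.0007 0.001 ]
0.86 16.94 [0.5 2.6 7.8] [0.0007 0.0007 0.0011]
0.89 17.24 [0.2 1.3 9.1] [0.0008 0.0007 0.0012]
0.91 17.54 [-0.4  1.7  9. ] [0.0006 0.0009 0.0013]
0.93 17.84 [-0.9  2.4  8.6] [0.0006 0.001  0.0013]
0.95 18.14 [-0.9  2.  10.9] [0.0007 0.0009 0.0015]
0.97 18.44 [-1.8  1.3 14.1] [0.0006 0.0012 0.0021]
0.99 18.74 [-3.3  1.9 18.5] [0.0004 0.0014 0.0026]
1.01 19.04 [-4.2  1.6 21.1] [0.0002 0.0017 0.0032]
[-4.5  2.  21.3]
```

The force held near 8–9 N, then rose steadily to 21 N past 0.95 rad, so the post is bottomed. I'll ease the lever back up, lift off and check.

```bash
python3 - <<'E'
from h import *
S=lambda:ctrl.get_state()
T=tool(yaw+np.pi,np.radians(20),-1);P=lambda l,e=0:pw(knob(l))-(.030+e)*T[:,2]
for l in(.8,.6,.4,.2,0): ctrl.move_linear(P(l),max_speed=.08)
print(S()['wrist_force'].round(1));ctrl.move_linear(P(0,.08),max_speed=.12);ctrl.sleep(.3)
s=S();print(s['time'],s['wrist_force'].round(1))
im=shot('side','end');W=pts(im);L=W.copy();L[...,:2]=(W[...,:2]-o)@R
m=(L[...,0]>-.08)&(L[...,0]<.02)&(abs(L[...,1])<.035)&(L[...,2]>.035)&(L[...,2]<.066)
print('top z pct',np.percentile(L[m][:,2],[50,90,97,100]))
t=shot('top','end_t');print('knob',W[170:195,370:390].reshape(-1,3)[np.nanargmax(W[170:195,370:390,2])])
cv2.imwrite('pics/endc.png',np.hstack([cv2.resize(im['color'][160:340,280:460],(400,400),interpolation=2),cv2.resize(im['color'][250:325,340:415],(400,400),interpolation=2)]))
E
```

```text
[ 0.6 -0.8  1.5]
23.05 [0.2 0.1 0.4]
top z pct [0.048409   0.04983228 0.05125206 0.05367232]
knob [ 0.58803008 -0.08558395  0.27298224]
```

View pics/endc.png

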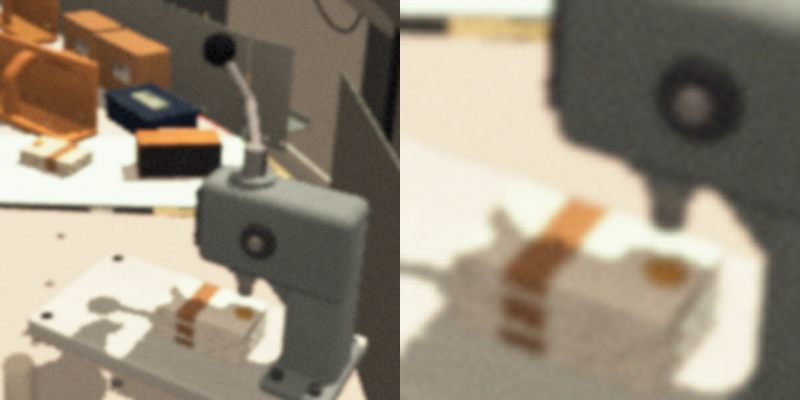

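The brass head at (665,270) in the right crop lies flat on the top card with no stem showing, directly below the nose at (670,225). The lever is back up at (218,48), the pack lies flat and the robot is clear.

```bash
python3 -c "
from h import *
print(ctrl.close_job())"
```

```text
the job is handed in; nothing more can be done
None
```

The job is handed in at about 23 s: the post is pressed fully home, the pack lies flat and released under the nose, the lever is back up at rest, and nothing else was touched.

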